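# Lids back on the storage jars

### The arm

A 6-joint arm with a two-finger parallel gripper is mounted at the origin on a cart in front of the work surface, level with it; the furniture and walls round the work are solid. World frame = base frame: x ahead of the robot, y to its left, z up, the work surface at z = 0. Lengths are in mm, angles in degrees, forces in N, time in s.
With the tool pointing down it reaches from about 300 to 850 mm from the base axis. Payload 4.2 kg.
Tool frame: the origin (TCP) lies at the very end of the fingers, on their centre line; the grasp point (between the pads) lies env.pinch_z behind it (env.pinch_z is the distance from the TCP to the grasp point, in mm); z points along the fingers, y is the line along which they close (so a half turn about z gives the same grasp; the last joint's range is limited). The gripper opens to 91 mm and grips with 3 to 60 N. Pads are 32 mm wide; open, the fingers measure 118 mm over their backs; the gripper's body (76 mm by 178 mm) begins 60 mm behind the grasp point.
Start: joints at [71.333, 18.312, 89.639, -0, 72.044, -1.146], TCP at [173.11, 548.34, 213.976] pointing down, gripper open.
Joint ranges: [-177.97, 177.97], [-48.28, 115.42], [12.27, 149.76], [-77.06, 257.06], [2.81, 150.46], [-146.56, 146.56]. Speed limits (degrees/s): [147.25, 147.25, 180, 180, 180, 180].

### API

Orientations are given as [roll, pitch, yaw] about the fixed x, y, z axes, in that order (R = Rz(yaw) Ry(pitch) Rx(roll)).
In Python, from workcell import state, vision, job_done, env gives the robot as it stands.
- The arm moves only by the tool servo_tool, never from a script. Its argument "rows" is a list of rows, each a list of 5 numbers: the shift along the tool's x, y, z scaled (see below), then the turn about the tool's z scaled (see below), then the opening, from 0 (shut) to 1 (fully open). A call has 1 to 20 rows; each row is the pose to reach, as a shift and turn from the pose commanded when the call began, along the tool's axes at that moment; what a row does not reach only later rows make up. The controller multiplies each number of a shift by 200 mm and each number of a turn by 90 degrees. A row lasts 1/12 s, in which the tool goes at most 41.7 mm and 7.16 degrees, less where a joint would pass 70% of its speed; a pose out of reach is approached as far as the arm can. A call with a number of a shift or a turn outside -1 to 1 is refused whole. A call with a gripper value outside its range is refused whole. The fingers move at their own pace and stop on an object; "force" is the grip in N (left out, the last holds). Time passes only in rows, so rows that repeat a pose let the fingers close. It gives the time, the measured TCP pose, the force, the opening and the grip force at its end, in the units of the state.
- state(): the state, without advancing time (a new reading comes with each control period).
- vision.grab_frame(name): name is "scene" or "top" or "wrist"; returns the picture (420x560x3 uint8, red, green, blue); there is no depth.
- vision.camera_info(name): a dict with "vertical_fov" (degrees; the focal length in pixels is half the picture's height over the tangent of half this angle, whatever the lens; pixels are square), "cx", "cy" (the principal point, pixels), "T" (4x4, takes a point from camera to world coordinates). Camera axes: x right, y up, looking along -z (the intrinsics and any distortion apply to the point x, -y, -z); pixel columns grow to the right and rows downward; lengths in mm; the calibration is good to about 2 mm. A picture is of the moment at which its call begins: read the wrist's pose just before it. camera_info takes no time and is no camera call; for the wrist camera it gives the pose at the moment of the call.
- job_done(): hands the job in; it is judged then, once.
The state is a dict: "time_s": time; "qpos": joint angles; "qvel": joint speeds; "effort": joint torques, N m; "ee_pos": TCP position; "ee_rot": TCP orientation; "force": force on the tool from outside, world axes, zero at the start; "torque": the same for the moment, N m; "gripper_width": finger opening in mm; "gripper_force": force on a finger pad.
Only numpy, scipy, OpenCV 4.12 (cv2) and the standard library are available. Lean on these libraries where they do the work, as an engineer would, in place of code of your own. Each camera call takes 0.05 s, during which the arm holds its last target. There are 200 camera calls.

### The job

The four white storage jars have been washed and are dry, and their wooden lids are stacked beside them. Take the stack of lids apart and close every jar with its own lid, the largest lid on the largest jar and so on down to the smallest, each lid lying flat with its plug fully down in the mouth. Leave the jars standing where they are, and do not shift or upset the blue mug and the kitchen timer.

Things in the scene. Friction and masses are not known exactly. Their poses are not given: they have to be found in the camera images.
- lid_large_mid (a point): centre (on the axis, half-way up) of the large wooden jar lid: a flat round disc 66 mm across and 14 mm thick, with no knob; under it a plug 9 mm deep, 44 mm across at the disc and tapering to 38 mm at its foot (23 mm in all, so the point lies 11.5 mm above the plug's foot and below the disc's top, and 2.5 mm above the disc's underside). z points up, out of the disc. At the start it lies at the bottom of the stack of four, directly on the worktop.
- lid_medium_mid (a point): centre (on the axis, half-way up) of the medium wooden jar lid: a flat round disc 60 mm across and 14 mm thick, with no knob; under it a plug 9 mm deep, 38 mm across at the disc and tapering to 32 mm at its foot (23 mm in all, so the point lies 11.5 mm above the plug's foot and below the disc's top, and 2.5 mm above the disc's underside). z points up, out of the disc. At the start it lies second from the bottom of the stack, on the large lid.
- lid_small_mid (a point): centre (on the axis, half-way up) of the small wooden jar lid: a flat round disc 54 mm across and 14 mm thick, with no knob; under it a plug 9 mm deep, 32 mm across at the disc and tapering to 26 mm at its foot (23 mm in all, so the point lies 11.5 mm above the plug's foot and below the disc's top, and 2.5 mm above the disc's underside). z points up, out of the disc. At the start it lies third from the bottom of the stack, on the medium lid.
- lid_smallest_mid (a point): centre (on the axis, half-way up) of the smallest wooden jar lid: a flat round disc 48 mm across and 14 mm thick, with no knob; under it a plug 9 mm deep, 26 mm across at the disc and tapering to 20 mm at its foot (23 mm in all, so the point lies 11.5 mm above the plug's foot and below the disc's top, and 2.5 mm above the disc's underside). z points up, out of the disc. At the start it lies on top of the stack.
- jar_large_mouth (a point): centre of the open mouth, level with the rim, of the large white stoneware jar, a loose round jar 104 mm tall: belly 84 mm across, straight neck 65 mm across and 11 mm tall, mouth 54 mm across (5 mm play all round the top, 8 mm round the foot, of the plug of the large lid). z points up. With its lid home the lid's disc lies on the rim all round and the lid's centre is 2.5 mm above this point. Stands anywhere among the others.
- jar_medium_mouth (a point): centre of the open mouth, level with the rim, of the medium white stoneware jar, a loose round jar 87 mm tall: belly 74 mm across, straight neck 59 mm across and 11 mm tall, mouth 48 mm across (5 mm play all round the top, 8 mm round the foot, of the plug of the medium lid). z points up. With its lid home the lid's disc lies on the rim all round and the lid's centre is 2.5 mm above this point. Stands anywhere among the others.
- jar_small_mouth (a point): centre of the open mouth, level with the rim, of the small white stoneware jar, a loose round jar 70 mm tall: belly 64 mm across, straight neck 53 mm across and 11 mm tall, mouth 42 mm across (5 mm play all round the top, 8 mm round the foot, of the plug of the small lid). z points up. With its lid home the lid's disc lies on the rim all round and the lid's centre is 2.5 mm above this point. Stands anywhere among the others.
- jar_smallest_mouth (a point): centre of the open mouth, level with the rim, of the smallest white stoneware jar, a loose round jar 54 mm tall: belly 54 mm across, straight neck 47 mm across and 11 mm tall, mouth 36 mm across (5 mm play all round the top, 8 mm round the foot, of the plug of the smallest lid). z points up. With its lid home the lid's disc lies on the rim all round and the lid's centre is 2.5 mm above this point. Stands anywhere among the others.
- mug_mid (a point): centre of the blue mug (82 mm across, 117 mm with its handle, 91 mm tall), a bystander; the point lies 45 mm above the worktop
- timer_mid (a point): centre of the round white and red wind-up kitchen timer (72 mm across, 62 mm tall), a bystander; the point lies 30 mm above the worktop

How it is judged:
By the outcome, as a careful person would: the job done as asked, in the order asked, and still so for the second after the job is handed in, with the robot touching nothing.
It also fails if it takes over 112 s, if anything falls off the work surface, if the arm or the gripper's body presses on something with over 40 N, if the wrist force passes 120 N, or if a joint passes its speed limit or range.

## Working session

There is one attempt and no reset: what is moved stays moved. The work goes in short steps, Python scripts to look and compute and a tool call to move; the robot and the scene stay as the last step left them, time stands still between calls to the robot, and variables do not carry over. Pictures are saved under pics/ and viewed, at most 14 in all, crops included, and the job is handed in when it is done.

Besides the shell and the picture viewer there is one more tool, called after ">>>" as name(argument=value, ...) on one line, values as JSON. servo_tool: Moves the arm, as the interface text tells. Its arguments: {"type":"object","properties":{"rows":{"type":"array"},"force":{"type":"number"}},"required":["rows"]}

```bash
mkdir -p pics; ls; python3 - <<'E'
from workcell import state, vision, env
import cv2,numpy as np
s=state();print(s['time_s'],s['ee_pos'],s['ee_rot'],s['gripper_width'],env.pinch_z)
for n in("scene","top"):
    i=vision.camera_info(n);print(n,i)
    cv2.imwrite(f"pics/{n}0.png",vision.grab_frame(n)[:,:,::-1])
E
```

```text
pics
0.0 [172.94764876 547.83625133 213.1231656 ] [-1.79897872e+02 -1.72557114e-03  1.62477593e+02] 91.32968085592476 18.8
scene {'vertical_fov': 45.12357031008552, 'cx': 283.1741507259505, 'cy': 206.5497526521889, 'T': array([[ 6.93552600e-01,  5.29689944e-01, -4.88275900e-01,
        -2.33923218e+01],
       [-7.20338482e-01,  5.19176426e-01, -4.59965553e-01,
        -6.30971690e+02],
       [ 9.86220849e-03,  6.70734225e-01,  7.41632210e-01,
         8.66972582e+02],
       [ 0.00000000e+00,  0.00000000e+00,  0.00000000e+00,
         1.00000000e+00]])}
top {'vertical_fov': 46.78746877122067, 'cx': 277.44418766176886, 'cy': 206.7558212625547, 'T': array([[-2.50374951e-02,  9.82082938e-01, -1.86778549e-01,
         2.92310154e+02],
       [-9.98877627e-01, -3.20912388e-02, -3.48373214e-02,
        -1.77120398e+02],
       [-4.02070940e-02,  1.85696675e-01,  9.81784159e-01,
         1.06188617e+03],
       [ 0.00000000e+00,  0.00000000e+00,  0.00000000e+00,
         1.00000000e+00]])}
```

View pics/scene0.png

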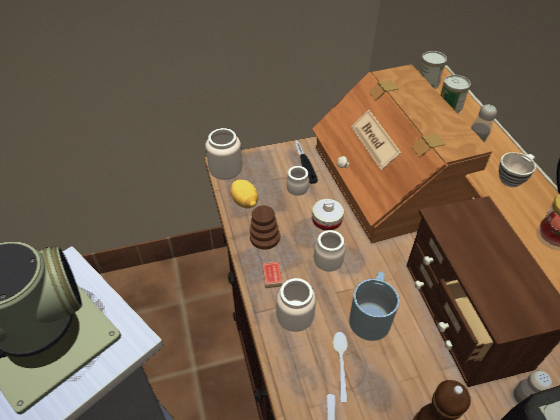

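View pics/top0.png

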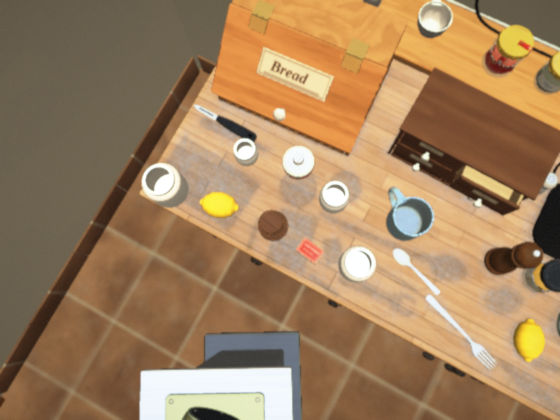

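The scene view shows four jars: large (222,140), smallest (298,173), small (330,240) and medium (296,293). It also shows the stack (264,225), the timer (328,212) and the mug (374,305). In the top view these are at (162,181), (245,151), (335,194), (358,263), stack (273,224), timer (298,161) and mug (411,216). I'll zoom in.

```bash
cat > h.py <<'E'
import numpy as np
def ray(i,u,v,z):
    f=210/np.tan(np.radians(i['vertical_fov']/2));T=np.array(i['T'])
    d=T[:3,:3]@np.array([(u-i['cx'])/f,-(v-i['cy'])/f,-1]);o=T[:3,3]
    return o+d*(z-o[2])/d[2]
def proj(i,p):
    f=210/np.tan(np.radians(i['vertical_fov']/2));T=np.array(i['T'])
    c=T[:3,:3].T@(np.array(p)-T[:3,3]);return np.array([i['cx']+f*c[0]/-c[2],i['cy']-f*c[1]/-c[2]])
E
python3 - <<'E'
from workcell import vision
import cv2
from h import *
i=vision.camera_info("top");j=vision.camera_info("scene")
for n,a,b,z in (("large",(162,179),(222,135),104),("med?",(358,263),(296,290),87),("small",(335,194),(330,236),70),("smallest",(245,151),(298,171),54),("stackbase",(273,224),(264,235),28),("top",(273,222),(264,211),65),("mug",(408,218),(374,292),91),("timer",(298,161),(328,207),50)):
    print(n,ray(i,*a,z).round(),ray(j,*b,z).round())
im=cv2.imread("pics/top0.png")[120:320,130:396];cv2.imwrite("pics/tz.png",cv2.resize(im,None,fx=3,fy=3,interpolation=cv2.INTER_CUBIC))
E
```

```text
large [540.  92. 104.] [541. 100. 104.]
med? [ 359. -300.   87.] [ 360. -305.   87.]
small [ 504. -262.   70.] [ 510. -260.   70.]
smallest [609. -74.  54.] [616. -74.  54.]
stackbase [ 451. -130.   28.] [ 442. -138.   28.]
top [ 450. -132.   65.] [ 467. -113.   65.]
mug [ 446. -404.   91.] [ 453. -410.   91.]
timer [ 584. -188.   50.] [ 582. -195.   50.]
```

View pics/tz.png

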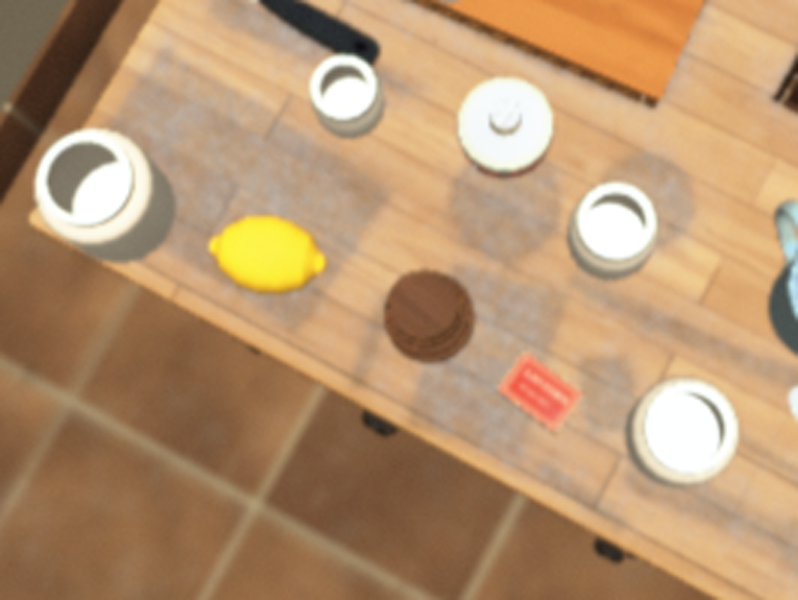

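Zoomed top view, back in full-frame pixels: mouths are large (160,179.7), smallest (244.7,150.7), small (334.7,195.3) and medium (358.3,263.3). The top lid is at (271.3,222). The lids stack through their plugs, so the stack top is at z=92.

```bash
cat >> h.py <<'E'
from scipy.spatial.transform import Rotation as Ro
def shift(p,s=None):
    "tool shift in controller units from present pose to world TCP p"
    from workcell import state
    s=s or state();R=Ro.from_euler('xyz',s['ee_rot'],degrees=True)
    return (R.inv().apply(np.array(p)-s['ee_pos'])/200).round(3)
E
python3 - <<'E'
from workcell import vision
from h import *
i=vision.camera_info("top");j=vision.camera_info("scene")
for n,a,z in (("large",(160,179.7),104),("med",(358.3,263.3),87),("small",(334.7,195.3),70),("smallest",(244.7,150.7),54),("top",(271.3,222),92)):
    print(n,ray(i,*a,z).round(1))
p=ray(i,271.3,222,92);print(ray(j,264,210,92))
print(shift([p[0],p[1],220]))
w=vision.camera_info("wrist");T=np.array(w['T']);from workcell import state
s=state();R=Ro.from_euler('xyz',s['ee_rot'],degrees=True).as_matrix()
print(w['vertical_fov'],w['cx'],w['cy'],R.T@(T[:3,3]-s['ee_pos']),R.T@T[:3,:3])
E
```

```text
large [538.9  96.5 104. ]
med [ 358.1 -300.5   87. ]
small [ 501.4 -261.7   70. ]
smallest [610.  -73.4  54. ]
top [ 445.8 -129.5   92. ]
[ 452.38565425 -128.8300947    92.        ]
[-2.321 -2.819 -0.03 ]
68.33916641523149 278.5598481344772 210.88576997762 [  73.43469458   -1.12584443 -169.70659945] [[ 1.35947941e-04  9.64822958e-01  2.62900441e-01]
 [ 9.99998939e-01  2.50182529e-04 -1.43525679e-03]
 [-1.45054180e-03  2.62900357e-01 -9.64821900e-01]]
```

>>> servo_tool(rows=[[-0.387, -0.47, 0, 0, 1], [-0.774, -0.94, 0, 0, 1], [-0.774, -0.94, 0, 0, 1], [-0.774, -0.94, 0, 0, 1], [-0.774, -0.94, 0, 0, 1], [-0.774, -0.94, 0, 0, 1], [-0.774, -0.94, 0, 0, 1]])

```text
time_s: 0.68
ee_pos: [264.8, 317.1, 213.7]
ee_rot: [-179.8, 0.1, 162.2]
force: [-0.3, 0.7, 0.0]
gripper_width: 91.0
gripper_force: 0.0
```

>>> servo_tool(rows=[[-0.774, -0.94, 0, 0, 1], [-0.774, -0.94, 0, 0, 1], [-0.774, -0.94, 0, 0, 1], [-0.774, -0.94, 0, 0, 1], [-0.774, -0.94, 0, 0, 1], [-0.774, -0.94, 0, 0, 1]])

```text
time_s: 1.18
ee_pos: [355.6, 94.8, 214.0]
ee_rot: [180.0, 0.0, 162.5]
force: [0.9, 0.3, -0.3]
gripper_width: 90.8
gripper_force: 0.0
```

>>> servo_tool(rows=[[-0.774, -0.94, 0, 0, 1], [-0.774, -0.94, 0, 0, 1], [-0.774, -0.94, 0, 0, 1], [-0.774, -0.94, 0, 0, 1], [-0.774, -0.94, 0, 0, 1], [-0.774, -0.94, 0, 0, 1], [-0.774, -0.94, 0, 0, 1]])

```text
time_s: 1.77
ee_pos: [449.0, -134.2, 213.5]
ee_rot: [-179.9, 0.1, 162.2]
force: [0.9, 0.0, -0.7]
gripper_width: 91.1
gripper_force: 0.0
```

```bash
python3 - <<'E'
from workcell import state, vision
import cv2,pickle
from h import *
s=state();i=vision.camera_info("wrist");im=vision.grab_frame("wrist")[:,:,::-1]
cv2.imwrite("pics/w1.png",im);pickle.dump(i,open("w1.pkl","wb"))
print(s['time_s'],s['ee_pos'],s['ee_rot'],s['qpos'],s['force'])
print(proj(i,[445.8,-129.5,92]))
E
```

```text
1.7667 [ 448.99609692 -134.22159061  213.46304925] [-1.79889975e+02  1.43818722e-01  1.62207602e+02] [-17.97100977   8.63989019 102.85759346  -0.11788646  68.35839691
 -90.1351352 ] [ 0.94494543  0.03552817 -0.69707702]
[283.12220138 200.20098354]
```

View pics/w1.png

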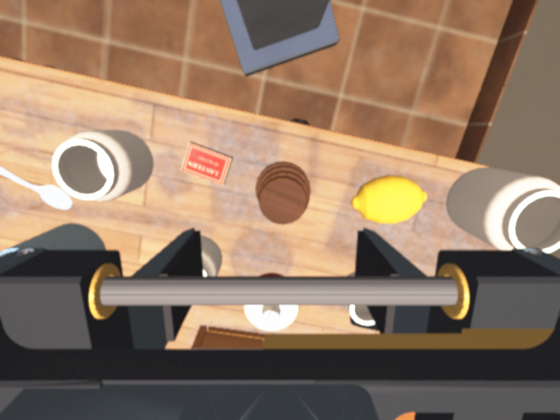

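The wrist view shows the top lid's disc at about (283,198), spanning x 257–309 and y 175–222. The medium jar's mouth is at (84,167) and the large jar's mouth is at the right edge. I'll cross-check these.

```bash
python3 - <<'E'
import cv2,pickle
from h import *
i=pickle.load(open("w1.pkl","rb"));im=cv2.imread("pics/w1.png")
h=cv2.cvtColor(im,cv2.COLOR_BGR2HSV);m=((h[...,2]<125)&(h[...,1]>60)).astype('uint8');m[:150]=0;m[232:]=0;m[:,:240]=0;m[:,330:]=0
m=cv2.morphologyEx(m,cv2.MORPH_OPEN,np.ones((5,5)))
n,l,st,c=cv2.connectedComponentsWithStats(m);k=1+st[1:,4].argmax();print(st[k])
pts=np.argwhere(l==k)[:,::-1]
hull=cv2.convexHull(pts.astype(np.int32))[:,0]
low=hull[hull[:,1]>197].astype(float)
P=np.array([ray(i,u,v,92)[:2] for u,v in low])   # lower arc lies on top disc's upper edge
A=np.c_[2*P,np.ones(len(P))];x=np.linalg.lstsq(A,(P**2).sum(1),rcond=None)[0]
print("fit",x[:2],np.sqrt(x[2]+x[0]**2+x[1]**2),len(P))
print("hand",ray(i,283,198,92),"med",ray(i,84,167,87))
p=ray(i,283,198,92)
E
```

```text
Traceback (most recent call last):
ValueError: attempt to get argmax of an empty sequence
```

```bash
cat > lid.py <<'E'
import cv2,pickle
from h import *
def fit(im,i,z,c,r=45,split=0):
    "circle fit, on plane z, to the away-side arc of the dark disc near pixel c"
    L=im.astype(float).sum(2)/3;d=L[c[1]-3:c[1]+4,c[0]-3:c[0]+4].mean()
    P=[]
    for a in np.radians(np.arange(10,171,4)):
        q=[L[int(round(c[1]+t*np.sin(a))),int(round(c[0]+t*np.cos(a)))] for t in range(r)]
        t=np.argmax(np.array(q)[8:]>d+25)+8
        if t>8:P.append(ray(i,c[0]+(t-.5)*np.cos(a),c[1]+(t-.5)*np.sin(a),z)[:2])
    P=np.array(P)
    for _ in range(3):
        A=np.c_[2*P,np.ones(len(P))];x=np.linalg.lstsq(A,(P**2).sum(1),rcond=None)[0]
        R=np.sqrt(x[2]+x[0]**2+x[1]**2);e=abs(np.hypot(*(P-x[:2]).T)-R);P=P[e<max(2,np.median(e)*2)]
    return x[:2].round(1),R.round(1),len(P),d
E
python3 - <<'E'
from lid import *
i=pickle.load(open("w1.pkl","rb"));im=cv2.imread("pics/w1.png")
print(fit(im,i,92,(283,198)))
print("hand",ray(i,283,198,92),"med",ray(i,84,167,87))
E
```

```text
(array([ 445.4, -130. ]), np.float64(23.6), 41, np.float64(105.06122448979592))
hand [ 443.68411007 -128.9540937    92.        ] med [ 357.79197498 -301.1252711    87.        ]
```

```bash
python3 - <<'E'
from h import *
from workcell import state
s=state();print(s['ee_pos'],shift([445.4,-130,73]))
E
```

```text
[ 447.30692748 -131.38322352  213.24324507] [0.011 0.004 0.701]
```

>>> servo_tool(rows=[[0.011, 0.004, 0.2, 0, 1], [0.011, 0.004, 0.4, 0, 1], [0.011, 0.004, 0.55, 0, 1], [0.011, 0.004, 0.65, 0, 1], [0.011, 0.004, 0.7, 0, 1], [0.011, 0.004, 0.7, 0, 1], [0.011, 0.004, 0.7, 0, 1]], force=15)

```text
time_s: 2.4
ee_pos: [444.0, -126.6, 73.7]
ee_rot: [180.0, -0.1, 162.6]
force: [0.3, 0.2, -0.1]
gripper_width: 91.3
gripper_force: 0.0
```

>>> servo_tool(rows=[[0, 0, 0, 0, 0.45], [0, 0, 0, 0, 0.45], [0, 0, 0, 0, 0.45], [0, 0, 0, 0, 0.45], [0, 0, 0, 0, 0.45], [0, 0, 0, 0, 0.45], [0, 0, 0, 0, 0.45], [0, 0, 0, 0, 0.45], [0, 0, 0, 0, 0.45], [0, 0, 0, 0, 0.45], [0, 0, 0, 0, 0.45], [0, 0, 0, 0, 0.45]])

```text
time_s: 3.4
ee_pos: [444.4, -127.9, 74.0]
ee_rot: [180.0, 0.0, 162.5]
force: [-0.7, -0.3, 2.5]
gripper_width: 47.2
gripper_force: 15.0
```

>>> servo_tool(rows=[[0, 0, -0.05, 0, 0.4], [0, 0, -0.2, 0, 0.4], [0, 0, -0.4, 0, 0.4], [0, 0, -0.5, 0, 0.4], [-0.18, 0.13, -0.5, 0, 0.4], [-0.36, 0.26, -0.5, 0, 0.4], [-0.54, 0.39, -0.5, 0, 0.4], [-0.65, 0.47, -0.5, 0, 0.4], [-0.708, 0.508, -0.5, 0, 0.4], [-0.708, 0.508, -0.5, 0, 0.4], [-0.708, 0.508, -0.5, 0, 0.4], [-0.708, 0.508, -0.5, 0, 0.4]])

```text
time_s: 4.4
ee_pos: [608.6, -73.8, 173.4]
ee_rot: [-180.0, -0.1, 162.5]
force: [0.4, -0.5, 0.2]
gripper_width: 47.3
gripper_force: 15.0
```

```bash
cat > look.py <<'E'
import sys,cv2,pickle
from workcell import state,vision
from h import *
def look(name,n=1):
    S=[];
    for k in range(n):
        s=state();S.append(s['ee_pos']);i=vision.camera_info("wrist");im=vision.grab_frame("wrist")[:,:,::-1].copy()
    cv2.imwrite(f"pics/{name}.png",im);pickle.dump(i,open(name+".pkl","wb"))
    print(s['time_s'],np.mean(S,0).round(1),np.std(S,0).round(1),s['gripper_width'],s['gripper_force'])
    s['ee_pos']=np.mean(S,0);return im,i,s
E
python3 -c "
from look import *
im,i,s=look('w2',4)
print(proj(i,[610,-73.4,54]))"
```

```text
4.55 [608.6 -74.  173.8] [0.1 0.1 0.3] 47.45959618666644 14.999943226575851
[280.3064724  206.30590282]
```

View pics/w2.png

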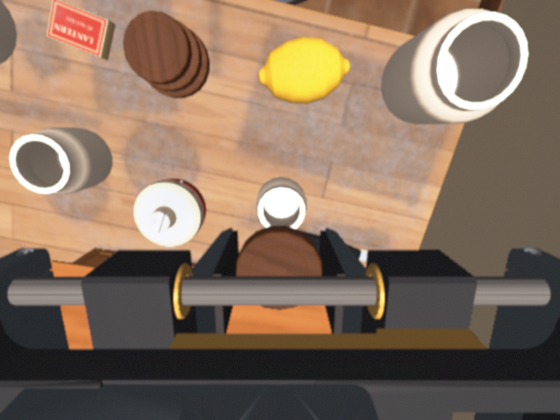

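The held lid sits level between the fingers, with its near edge at row ≈227 and spanning columns 236–321. The smallest jar's mouth is at (282,205), where I predicted it. The rest of the stack is intact at (165,50).

```bash
python3 - <<'E'
from lid import *
i=pickle.load(open("w2.pkl","rb"));im=cv2.imread("pics/w2.png")
mo=ray(i,282,205,54);e=ray(i,279,227,173.8+18.3);w=[ray(i,u,262,192.1) for u in(236,321)]
tx=np.array([np.cos(np.radians(162.5)),np.sin(np.radians(162.5))])
c=e[:2]-24*tx
print("mouth",mo,"lid centre",c,"width",np.linalg.norm(w[0]-w[1]),"mid",sum(w)/2)
print("stack next",fit(im,i,69,(155,45)))
for n,p,z in(("large",(482,62),104),("small",(41,163),70)):print(n,ray(i,*p,z))
print("shift",shift([*( [608.6,-74]+mo[:2]-c),50]))
E
```

```text
mouth [609.25173987 -71.44859963  54.        ] lid centre [609.15334684 -74.85574067] width 45.281872904710205 mid [604.87545458 -73.79411292 192.1       ]
stack next (array([ 448.6, -117.1]), np.float64(37.0), 21, np.float64(90.02721088435374))
large [539.92982293  98.73341095 104.        ]
small [ 504.95981589 -261.16034644   70.        ]
shift [0.007 0.016 0.622]
```

>>> servo_tool(rows=[[0, 0.01, 0.15, 0, 0.4], [0, 0.01, 0.3, 0, 0.4], [0, 0.01, 0.45, 0, 0.4], [0, 0.01, 0.53, 0, 0.4], [0, 0.01, 0.56, 0, 0.4], [0, 0.01, 0.58, 0, 0.4], [0, 0.01, 0.6, 0, 0.4], [0, 0.01, 0.61, 0, 0.4], [0, 0.01, 0.615, 0, 0.4], [0, 0.01, 0.615, 0, 0.4], [0, 0.01, 0.615, 0, 0.4]])

```text
time_s: 5.52
ee_pos: [611.0, -71.8, 51.7]
ee_rot: [180.0, 0.1, 162.5]
force: [0.5, -0.3, -0.7]
gripper_width: 47.2
gripper_force: 15.0
```

>>> servo_tool(rows=[[0, 0, 0.004, 0, 0.4], [0, 0, 0.004, 0, 0.4], [0, 0, 0.004, 0, 0.65], [0, 0, 0.004, 0, 0.7], [0, 0, 0.004, 0, 0.75], [0, 0, 0.004, 0, 0.8], [0, 0, 0.004, 0, 0.8], [0, 0, 0.004, 0, 0.8], [0, 0, -0.1, 0, 0.9], [0, 0, -0.25, 0, 1], [0, 0, -0.4, 0, 1], [0, 0, -0.55, 0, 1], [0.2, 0, -0.6, 0, 1], [0.3, 0, -0.6, 0, 1], [0.3, 0, -0.6, 0, 1], [0.3, 0, -0.6, 0, 1]])

```text
time_s: 6.85
ee_pos: [552.8, -53.5, 171.5]
ee_rot: [180.0, 0.1, 162.5]
force: [0.9, 0.9, -0.2]
gripper_width: 91.0
gripper_force: 0.0
```

```bash
python3 - <<'E'
from look import *
im,i,s=look('w3',3)
print(proj(i,[609.5,-72,54]),s['force'])
E
```

```text
6.95 [553.5 -53.7 171.2] [0.5 0.1 0.3] 91.43072132284895 0.0
[278.56402166 262.29959652] [0.24517497 0.12625322 0.22382103]
```

View pics/w3.png

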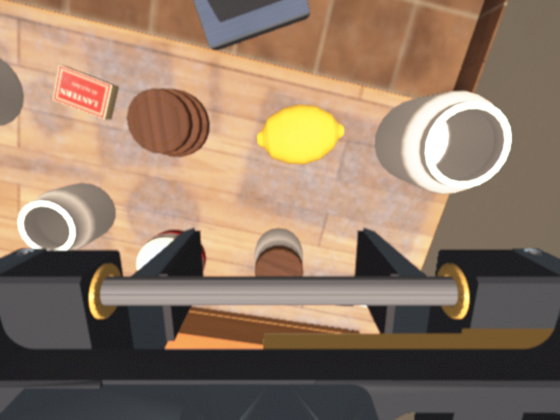

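The smallest lid (279,262) lies level on its jar. The next stack lid is at about (159,121).

```bash
python3 - <<'E'
from lid import *
i=pickle.load(open("w3.pkl","rb"));im=cv2.imread("pics/w3.png")
p=ray(i,159,121,69);print(p,fit(im,i,69,(159,121)))
q=[447,-129]
from workcell import state
s=state();s['ee_pos']=np.array([553.5,-53.7,171.2]);print(shift([*q,171],s))
E
```

```text
[ 449.20792825 -127.09881414   69.        ] (array([ 443.4, -116.9]), np.float64(37.8), 31, np.float64(101.87074829931973))
[ 0.394 -0.519  0.001]
```

>>> servo_tool(rows=[[0.1, -0.13, 0, 0, 1], [0.2, -0.26, 0, 0, 1], [0.3, -0.4, 0, 0, 1], [0.38, -0.5, 0, 0, 1], [0.394, -0.519, 0, 0, 1], [0.394, -0.519, 0, 0, 1], [0.394, -0.519, 0, 0, 1]])

```text
time_s: 7.58
ee_pos: [448.2, -129.2, 170.9]
ee_rot: [180.0, 0.1, 162.4]
force: [0.5, -1.3, -0.4]
gripper_width: 91.5
gripper_force: 0.0
```

```bash
python3 - <<'E'
from look import *
from lid import fit
im,i,s=look('w4',3)
c=proj(i,[447,-129,69]).round().astype(int);print(c)
f=fit(im,i,69,tuple(c));print(f)
print(shift([*f[0],51],s))
cv2.imwrite('pics/w4z.png',cv2.resize(im[130:250,190:370],None,fx=3,fy=3))
E
```

```text
7.6833 [ 448.3 -128.9  170.9] [0.1 0.2 0. ] 91.10861885388546 0.0
[278 209]
(array([ 447.4, -129.5]), np.float64(26.0), 41, np.float64(110.69387755102042))
[ 0.004 -0.005  0.599]
```

View pics/w4z.png

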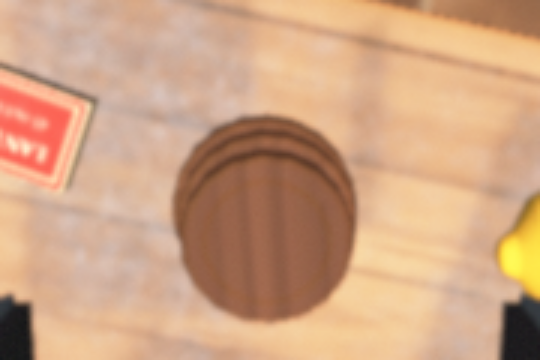

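The small lid's disc is at (279,210) in the full frame. The circle fit gives R=26 and agrees with expectation, so I'll grasp it.

>>> servo_tool(rows=[[0.004, -0.005, 0.2, 0, 1], [0.004, -0.005, 0.4, 0, 1], [0.004, -0.005, 0.53, 0, 1], [0.004, -0.005, 0.58, 0, 1], [0.004, -0.005, 0.6, 0, 1], [0.004, -0.005, 0.6, 0, 1], [0.004, -0.005, 0.6, 0, 1], [0.004, -0.005, 0.6, 0, 0.5], [0.004, -0.005, 0.6, 0, 0.5], [0.004, -0.005, 0.6, 0, 0.5], [0.004, -0.005, 0.6, 0, 0.5], [0.004, -0.005, 0.6, 0, 0.5], [0.004, -0.005, 0.6, 0, 0.5], [0.004, -0.005, 0.6, 0, 0.5], [0.004, -0.005, 0.6, 0, 0.5], [0.004, -0.005, 0.6, 0, 0.5], [0.004, -0.005, 0.6, 0, 0.5]])

```text
time_s: 9.15
ee_pos: [446.0, -129.6, 51.2]
ee_rot: [180.0, 0.0, 162.5]
force: [-0.7, -0.1, 4.1]
gripper_width: 53.5
gripper_force: 15.0
```

```bash
python3 - <<'E'
from look import *
im,i,s=look('w5',3)
p=s['ee_pos'];print(shift([503,-261.5,p[2]+120],s))
E
```

```text
9.25 [ 446.  -129.6   51.1] [0. 0. 0.] 53.471235887142605 15.00033438205719
[-0.471 -0.543 -0.6  ]
```

>>> servo_tool(rows=[[0, 0, -0.05, 0, 0.45], [0, 0, -0.2, 0, 0.45], [0, 0, -0.4, 0, 0.45], [0, 0, -0.55, 0, 0.45], [0, 0, -0.6, 0, 0.45], [-0.12, -0.14, -0.6, 0, 0.45], [-0.24, -0.28, -0.6, 0, 0.45], [-0.36, -0.42, -0.6, 0, 0.45], [-0.44, -0.51, -0.6, 0, 0.45], [-0.471, -0.543, -0.6, 0, 0.45], [-0.471, -0.543, -0.6, 0, 0.45], [-0.471, -0.543, -0.6, 0, 0.45], [-0.471, -0.543, -0.6, 0, 0.45]])

```text
time_s: 10.38
ee_pos: [502.1, -260.1, 170.5]
ee_rot: [179.9, -0.1, 162.5]
force: [-0.3, 0.4, -0.4]
gripper_width: 53.1
gripper_force: 15.0
```

```bash
python3 - <<'E'
from look import *
im,i,s=look('w6',3)
print(proj(i,[503,-261.5,70]))
cv2.imwrite('pics/w6z.png',cv2.resize(im[100:300,150:410],None,fx=3,fy=3))
E
```

```text
10.4833 [ 502.2 -260.1  170.7] [0.1 0.  0.2] 53.41482545556281 15.00001385807991
[278.02358097 211.64302019]
```

View pics/w6z.png

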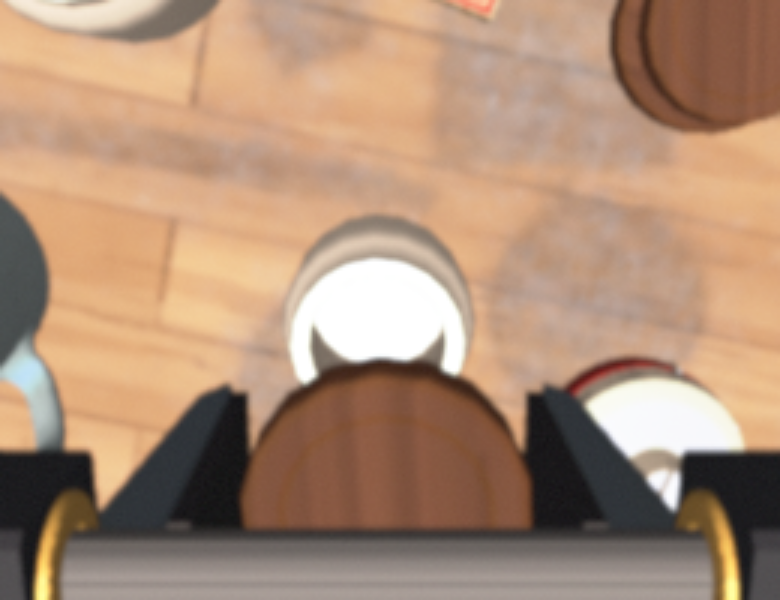

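The crop shows the held lid's near edge at full-frame (278.5,220.7). The small jar's rim has its near edge at row 185.7 and its sides at columns 246.7 and 306.

```bash
cat >> h.py <<'E'
def pair(i,p,jr,jz,jR,le,lz,lR):
    "jar rim near edge pixel (column = rim centre) and held lid near edge -> centres"
    t=np.array([np.cos(np.radians(162.5)),np.sin(np.radians(162.5))])
    m=ray(i,*jr,jz)[:2]-jR*t;c=ray(i,*le,lz)[:2]-lR*t
    d=m-c;y=np.array([np.sin(np.radians(162.5)),-np.cos(np.radians(162.5))])
    print("mouth",m.round(1),"lid",c.round(1),"tool shift mm",(d@t).round(1),(d@y).round(1))
E
python3 - <<'E'
from h import *;import pickle
i=pickle.load(open("w6.pkl","rb"))
pair(i,0,(276.3,185.7),70,26.5,(278.8,220.7),170.7+18,27)
E
```

```text
mouth [ 505.  -263.8] lid [ 502.4 -261. ] tool shift mm -3.4 -1.9
```

>>> servo_tool(rows=[[-0.013, -0.007, 0.15, 0, 0.45], [-0.013, -0.007, 0.3, 0, 0.45], [-0.013, -0.007, 0.4, 0, 0.45], [-0.013, -0.007, 0.44, 0, 0.45], [-0.013, -0.007, 0.47, 0, 0.45], [-0.013, -0.007, 0.49, 0, 0.45], [-0.013, -0.007, 0.505, 0, 0.45], [-0.013, -0.007, 0.515, 0, 0.45], [-0.013, -0.007, 0.518, 0, 0.45], [-0.013, -0.007, 0.518, 0, 0.45], [-0.013, -0.007, 0.518, 0, 0.45]])

```text
time_s: 11.45
ee_pos: [505.6, -264.1, 68.1]
ee_rot: [-180.0, 0.1, 162.5]
force: [1.5, -0.6, -0.2]
gripper_width: 53.5
gripper_force: 15.0
```

>>> servo_tool(rows=[[0, 0, 0.006, 0, 0.45], [0, 0, 0.006, 0, 0.45], [0, 0, 0.006, 0, 0.7], [0, 0, 0.006, 0, 0.75], [0, 0, 0.006, 0, 0.8], [0, 0, 0.006, 0, 0.85], [0, 0, 0.006, 0, 0.85], [0, 0, 0.006, 0, 0.85], [0, 0, -0.1, 0, 0.9], [0, 0, -0.25, 0, 1], [0, 0, -0.4, 0, 1], [0, 0, -0.5, 0, 1], [0.2, 0.1, -0.5, 0, 1], [0.4, 0.2, -0.5, 0, 1], [0.48, 0.2, -0.5, 0, 1], [0.48, 0.2, -0.5, 0, 1], [0.48, 0.2, -0.5, 0, 1]])

```text
time_s: 12.87
ee_pos: [425.1, -196.3, 167.8]
ee_rot: [-180.0, 0.1, 162.5]
force: [-0.3, 0.1, -0.8]
gripper_width: 91.0
gripper_force: 0.0
```

```bash
python3 - <<'E'
from look import *
from lid import fit
im,i,s=look('w7',3)
print(proj(i,[505,-263,70+14]));c=proj(i,[447,-130,46]).round().astype(int);print(c,fit(im,i,46,tuple(c)))
print(shift([447,-130,171],s))
E
```

```text
12.9667 [ 426.  -196.8  167.8] [0.6 0.4 0.1] 91.30029930329572 0.0
[237.43906937 312.91296711]
[352 204] (array([ 443.3, -131. ]), np.float64(32.7), 35, np.float64(107.30612244897958))
[ 0.     0.35  -0.016]
```

View pics/w7.png

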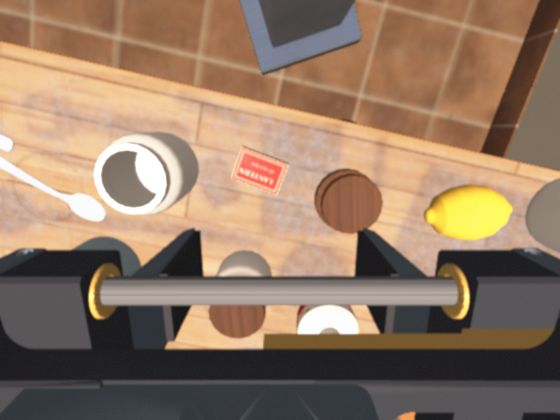

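The small lid is seated (237,312), exactly where predicted. The medium lid is at (351,206) and the medium jar's mouth at (130,178).

>>> servo_tool(rows=[[0, 0.15, 0, 0, 1], [0, 0.28, 0, 0, 1], [0, 0.35, 0, 0, 1], [0, 0.35, 0, 0, 1], [0, 0.35, 0, 0, 1], [0, 0.35, 0, 0, 1]])

```text
time_s: 13.52
ee_pos: [447.1, -130.6, 167.1]
ee_rot: [-180.0, -0.0, 162.5]
force: [0.1, -0.0, 0.0]
gripper_width: 91.1
gripper_force: 0.0
```

```bash
python3 - <<'E'
from look import *
from lid import fit
im,i,s=look('w8',3)
c=proj(i,[447,-130,46]).round().astype(int);f=fit(im,i,46,tuple(c));print(c,f)
print(shift([*f[0],28],s))
E
```

```text
13.6167 [ 446.9 -130.7  167.1] [0.2 0.1 0. ] 91.02920559989673 0.0
[280 205] (array([ 448.3, -129.5]), np.float64(28.7), 41, np.float64(109.25850340136053))
[-0.005  0.008  0.696]
```

>>> servo_tool(rows=[[-0.005, 0.008, 0.2, 0, 1], [-0.005, 0.008, 0.4, 0, 1], [-0.005, 0.008, 0.58, 0, 1], [-0.005, 0.008, 0.66, 0, 1], [-0.005, 0.008, 0.69, 0, 1], [-0.005, 0.008, 0.694, 0, 1], [-0.005, 0.008, 0.694, 0, 1], [-0.005, 0.008, 0.694, 0, 0.55], [-0.005, 0.008, 0.694, 0, 0.55], [-0.005, 0.008, 0.694, 0, 0.55], [-0.005, 0.008, 0.694, 0, 0.55], [-0.005, 0.008, 0.694, 0, 0.55], [-0.005, 0.008, 0.694, 0, 0.55], [-0.005, 0.008, 0.694, 0, 0.55], [-0.005, 0.008, 0.694, 0, 0.55], [-0.005, 0.008, 0.694, 0, 0.55]])

```text
time_s: 15.0
ee_pos: [448.4, -128.7, 29.0]
ee_rot: [180.0, 0.0, 162.5]
force: [-0.7, 0.3, 5.3]
gripper_width: 59.2
gripper_force: 15.0
```

```bash
python3 - <<'E'
from look import *
i=pickle.load(open("w7.pkl","rb"));print("med",ray(i,131,177.5,87))
im,i,s=look('w9',2)
p=s['ee_pos'];print(shift([358,-301,p[2]+140],s))
E
```

```text
med [ 358.50114018 -302.53292932   87.        ]
15.05 [ 448.4 -128.7   29. ] [0. 0. 0.] 59.863116246909115 15.000391602516174
[ 0.171 -0.958 -0.7  ]
```

Tip is 3 mm below the disc's underside. Lift and carry to the medium jar.

>>> servo_tool(rows=[[0, 0, -0.05, 0, 0.5], [0, 0, -0.2, 0, 0.5], [0, 0, -0.4, 0, 0.5], [0, 0, -0.58, 0, 0.5], [0, 0, -0.7, 0, 0.5], [0.03, -0.2, -0.7, 0, 0.5], [0.07, -0.4, -0.7, 0, 0.5], [0.1, -0.6, -0.7, 0, 0.5], [0.14, -0.78, -0.7, 0, 0.5], [0.16, -0.9, -0.7, 0, 0.5], [0.171, -0.958, -0.7, 0, 0.5], [0.171, -0.958, -0.7, 0, 0.5], [0.171, -0.958, -0.7, 0, 0.5], [0.171, -0.958, -0.7, 0, 0.5]])

```text
time_s: 16.27
ee_pos: [358.1, -299.9, 168.2]
ee_rot: [179.9, -0.0, 162.5]
force: [0.5, -0.8, -0.0]
gripper_width: 59.5
gripper_force: 15.0
```

```bash
python3 - <<'E'
from look import *
im,i,s=look('w10',3)
print(proj(i,[358.2,-301.5,87]))
cv2.imwrite('pics/w10z.png',cv2.resize(im[100:300,150:410],None,fx=3,fy=3))
E
```

```text
16.3667 [ 358.3 -299.9  168.3] [0.1 0.  0.1] 59.70357870505746 14.999995082616806
[277.47531939 217.0119755 ]
```

View pics/w10z.png

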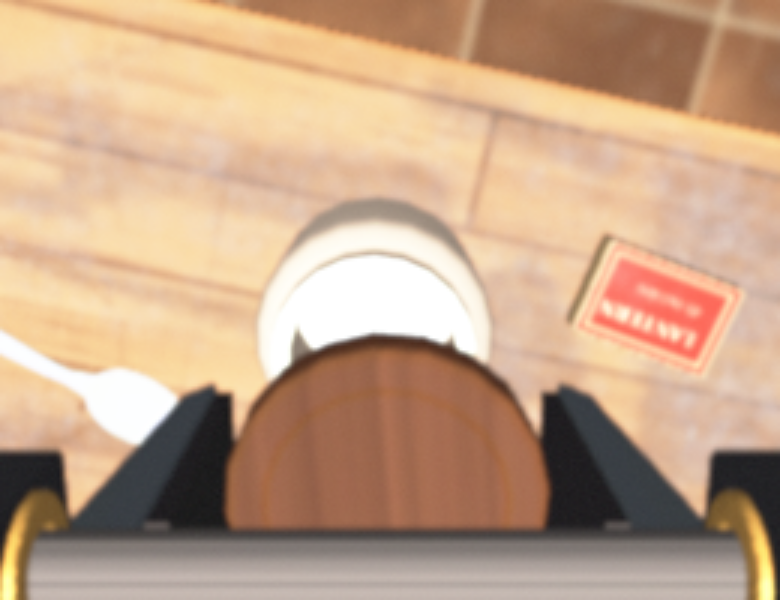

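In the crop, the rim's near edge is at full-frame (275.5,184) and the lid's near edge at (279.2,212).

```bash
python3 - <<'E'
from h import *;import pickle
i=pickle.load(open("w10.pkl","rb"))
pair(i,0,(275.5,184),87,29.5,(279.2,212),168.3+17,30)
E
```

```text
mouth [ 358.9 -303.4] lid [ 357.  -300.1] tool shift mm -2.8 -2.6
```

>>> servo_tool(rows=[[-0.01, -0.01, 0.12, 0, 0.5], [-0.01, -0.01, 0.22, 0, 0.5], [-0.01, -0.01, 0.3, 0, 0.5], [-0.01, -0.01, 0.34, 0, 0.5], [-0.01, -0.01, 0.37, 0, 0.5], [-0.01, -0.01, 0.39, 0, 0.5], [-0.01, -0.01, 0.405, 0, 0.5], [-0.01, -0.01, 0.415, 0, 0.5], [-0.01, -0.01, 0.416, 0, 0.5], [-0.01, -0.01, 0.416, 0, 0.5], [-0.01, -0.01, 0.416, 0, 0.5]])

```text
time_s: 17.33
ee_pos: [359.3, -303.9, 85.7]
ee_rot: [-180.0, 0.1, 162.5]
force: [-0.3, -0.6, -1.6]
gripper_width: 59.4
gripper_force: 15.0
```

>>> servo_tool(rows=[[0, 0, 0.004, 0, 0.5], [0, 0, 0.004, 0, 0.5], [0, 0, 0.004, 0, 0.75], [0, 0, 0.004, 0, 0.8], [0, 0, 0.004, 0, 0.85], [0, 0, 0.004, 0, 0.9], [0, 0, 0.004, 0, 0.9], [0, 0, 0.004, 0, 0.9], [0, 0, -0.1, 0, 0.95], [0, 0, -0.25, 0, 1], [0, 0, -0.4, 0, 1], [-0.03, 0.2, -0.42, 0, 1], [-0.07, 0.4, -0.42, 0, 1], [-0.1, 0.6, -0.42, 0, 1], [-0.14, 0.8, -0.42, 0, 1], [-0.16, 0.9, -0.42, 0, 1], [-0.168, 0.958, -0.42, 0, 1], [-0.168, 0.958, -0.42, 0, 1], [-0.168, 0.958, -0.42, 0, 1], [-0.168, 0.958, -0.42, 0, 1]])

```text
time_s: 19.0
ee_pos: [448.2, -132.0, 169.2]
ee_rot: [-180.0, -0.0, 162.4]
force: [0.0, 0.5, 0.5]
gripper_width: 91.3
gripper_force: 0.0
```

```bash
python3 - <<'E'
from look import *
from lid import fit
im,i,s=look('w11',3)
c=proj(i,[447,-130,23]).round().astype(int);f=fit(im,i,23,tuple(c));print(c,f)
print(shift([*f[0],6],s),proj(i,[358.7,-303,101]))
E
```

```text
19.1 [ 448.2 -132.1  169.2] [0.  0.1 0. ] 91.40492065256181 0.0
[281 198] (array([ 449.1, -130.5]), np.float64(31.8), 41, np.float64(109.38775510204084))
[-0.002  0.009  0.816] [ 34.64004511 179.87042597]
```

View pics/w11.png

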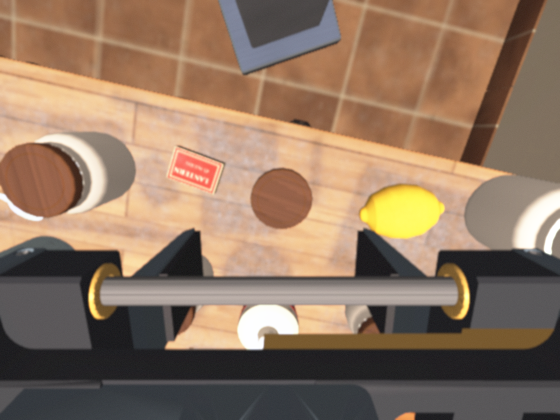

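The medium lid sits on its jar at (39,178), and I'll recheck it later from the top camera. The large lid is at (281,198) with R≈32. I'll grasp it.

>>> servo_tool(rows=[[-0.002, 0.009, 0.2, 0, 1], [-0.002, 0.009, 0.4, 0, 1], [-0.002, 0.009, 0.6, 0, 1], [-0.002, 0.009, 0.73, 0, 1], [-0.002, 0.009, 0.79, 0, 1], [-0.002, 0.009, 0.815, 0, 1], [-0.002, 0.009, 0.815, 0, 1], [-0.002, 0.009, 0.815, 0, 1], [-0.002, 0.009, 0.815, 0, 0.6], [-0.002, 0.009, 0.815, 0, 0.6], [-0.002, 0.009, 0.815, 0, 0.6], [-0.002, 0.009, 0.815, 0, 0.6], [-0.002, 0.009, 0.815, 0, 0.6], [-0.002, 0.009, 0.815, 0, 0.6], [-0.002, 0.009, 0.815, 0, 0.6], [-0.002, 0.009, 0.815, 0, 0.6]])

```text
time_s: 20.48
ee_pos: [450.1, -129.5, 6.9]
ee_rot: [180.0, 0.1, 162.5]
force: [-1.4, 0.1, 7.3]
gripper_width: 65.3
gripper_force: 15.0
```

```bash
python3 - <<'E'
from look import *
im,i,s=look('w12',2)
p=s['ee_pos'];print(shift([539.5,97.5,p[2]+170],s))
t=vision.camera_info("top");im=vision.grab_frame("top")[:,:,::-1];cv2.imwrite("pics/t1.png",im)
cv2.imwrite("pics/t1z.png",cv2.resize(im[120:320,130:396],None,fx=3,fy=3,interpolation=cv2.INTER_CUBIC))
E
```

```text
20.5333 [ 450.1 -129.5    6.9] [0. 0. 0.] 65.78115939665554 15.000590980052948
[-0.086  1.217 -0.85 ]
```

>>> servo_tool(rows=[[0, 0, -0.05, 0, 0.55], [0, 0, -0.2, 0, 0.55], [0, 0, -0.4, 0, 0.55], [0, 0, -0.6, 0, 0.55], [0, 0, -0.78, 0, 0.55], [0, 0, -0.85, 0, 0.55], [-0.02, 0.2, -0.85, 0, 0.55], [-0.04, 0.4, -0.85, 0, 0.55], [-0.06, 0.6, -0.85, 0, 0.55], [-0.08, 0.75, -0.85, 0, 0.55], [-0.086, 0.8, -0.85, 0, 0.55], [-0.086, 0.8, -0.85, 0, 0.55]])

```text
time_s: 21.63
ee_pos: [514.8, 20.0, 175.8]
ee_rot: [180.0, -0.0, 162.7]
force: [0.4, 0.0, -0.5]
gripper_width: 65.6
gripper_force: 15.0
```

>>> servo_tool(rows=[[0, 0.15, 0, 0, 0.55], [0, 0.3, 0, 0, 0.55], [0, 0.39, 0, 0, 0.55], [0, 0.417, 0, 0, 0.55], [0, 0.417, 0, 0, 0.55], [0, 0.417, 0, 0, 0.55], [0, 0.417, 0, 0, 0.55]])

```text
time_s: 22.22
ee_pos: [538.7, 95.9, 176.2]
ee_rot: [-179.9, -0.0, 162.4]
force: [-0.2, -0.7, -1.8]
gripper_width: 65.6
gripper_force: 15.0
```

```bash
python3 - <<'E'
from look import *
im,i,s=look('w13',3)
print(proj(i,[539.5,97.5,104]))
cv2.imwrite('pics/w13z.png',cv2.resize(im[100:300,150:410],None,fx=3,fy=3))
E
```

```text
22.3167 [538.9  96.  176.3] [0.1 0.1 0.1] 65.33537266022796 14.999911040067673
[281.20484956 219.80302708]
```

View pics/w13z.png

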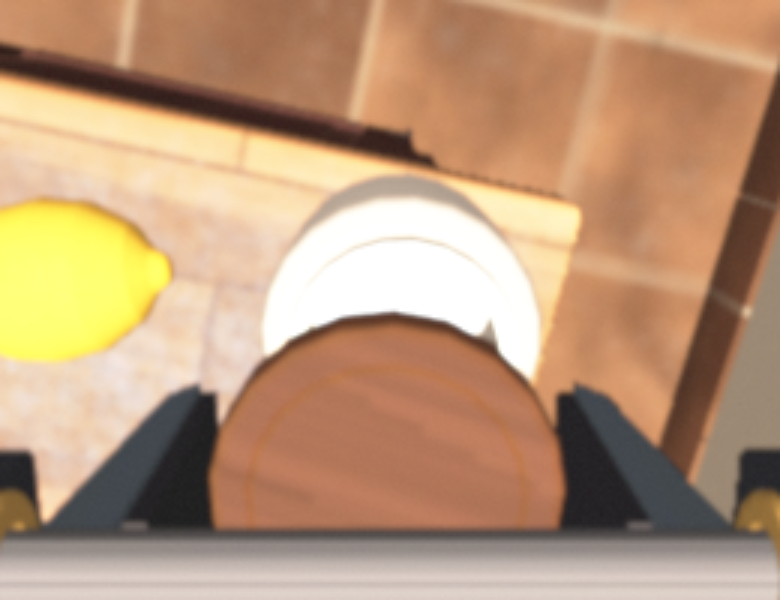

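In the crop, the rim's near edge is at full-frame (284.2,179.3) and the lid's near edge at (279.3,204.3).

```bash
python3 - <<'E'
from h import *;import pickle
i=pickle.load(open("w13.pkl","rb"))
pair(i,0,(284.2,179.3),104,32.5,(279.3,204.3),176.3+16,33)
E
```

```text
mouth [539.4 100. ] lid [536.9  96.4] tool shift mm -1.2 4.2
```

>>> servo_tool(rows=[[-0.006, 0.017, 0.1, 0, 0.55], [-0.006, 0.017, 0.18, 0, 0.55], [-0.006, 0.017, 0.25, 0, 0.55], [-0.006, 0.017, 0.29, 0, 0.55], [-0.006, 0.017, 0.32, 0, 0.55], [-0.006, 0.017, 0.34, 0, 0.55], [-0.006, 0.017, 0.355, 0, 0.55], [-0.006, 0.017, 0.365, 0, 0.55], [-0.006, 0.017, 0.365, 0, 0.55], [-0.006, 0.017, 0.365, 0, 0.55], [-0.006, 0.017, 0.365, 0, 0.55]])

```text
time_s: 23.28
ee_pos: [541.7, 100.3, 103.7]
ee_rot: [180.0, 0.0, 162.5]
force: [0.5, -0.9, -0.1]
gripper_width: 65.3
gripper_force: 15.0
```

>>> servo_tool(rows=[[0, 0, 0.005, 0, 0.55], [0, 0, 0.005, 0, 0.55], [0, 0, 0.005, 0, 0.8], [0, 0, 0.005, 0, 0.85], [0, 0, 0.005, 0, 0.9], [0, 0, 0.005, 0, 1], [0, 0, 0.005, 0, 1], [0, 0, 0.005, 0, 1], [0, 0, -0.1, 0, 1], [0, 0, -0.25, 0, 1], [0, 0, -0.4, 0, 1], [0, 0.2, -0.5, 0, 1], [0, 0.4, -0.5, 0, 1], [0, 0.6, -0.5, 0, 1], [0, 0.8, -0.5, 0, 1], [0, 0.95, -0.5, 0, 1], [0, 0.95, -0.5, 0, 1], [0, 0.95, -0.5, 0, 1]])

```text
time_s: 24.78
ee_pos: [598.6, 283.0, 202.4]
ee_rot: [-179.9, -0.0, 162.6]
force: [-0.0, 0.1, -0.6]
gripper_width: 91.3
gripper_force: 0.0
```

>>> servo_tool(rows=[[0.15, 0.15, 0, 0, 1], [0.3, 0.3, 0, 0, 1], [0.45, 0.45, 0, 0, 1], [0.6, 0.6, 0, 0, 1], [0.6, 0.7, 0, 0, 1], [0.6, 0.7, 0, 0, 1], [0.6, 0.7, 0, 0, 1]])

```text
time_s: 25.37
ee_pos: [526.2, 450.7, 203.1]
ee_rot: [-179.9, 0.0, 162.5]
force: [0.4, 0.2, -0.8]
gripper_width: 91.5
gripper_force: 0.0
```

```bash
python3 - <<'E'
from workcell import *
import cv2,numpy as np
t=cv2.resize(vision.grab_frame("top")[120:320,130:440,::-1],None,fx=2.5,fy=2.5,interpolation=cv2.INTER_CUBIC)[:, :775]
s=cv2.resize(vision.grab_frame("scene")[120:340,190:410,::-1],None,fx=2.7,fy=2.7,interpolation=cv2.INTER_CUBIC)
cv2.imwrite("pics/t2.png",t);cv2.imwrite("pics/s2.png",s)
from h import *
i=vision.camera_info("top");j=vision.camera_info("scene")
for n,p in(("large",(539.5,98.8,118)),("med",(358.4,-302,101)),("small",(504,-262.3,84)),("smallest",(609.5,-72.4,68))):
    print(n,(proj(i,p)-[130,120])*2.5,(proj(j,p)-[190,120])*2.7)
E
```

```text
large [ 67.40472313 144.46915972] [84.58081125 29.23725087]
med [574.89800077 356.59244753] [282.10602013 445.72166253]
small [513.6350943  181.52855333] [376.81001425 307.36029607]
smallest [283.80557869  72.49540881] [285.38301742 128.44770088]
```

View pics/t2.png

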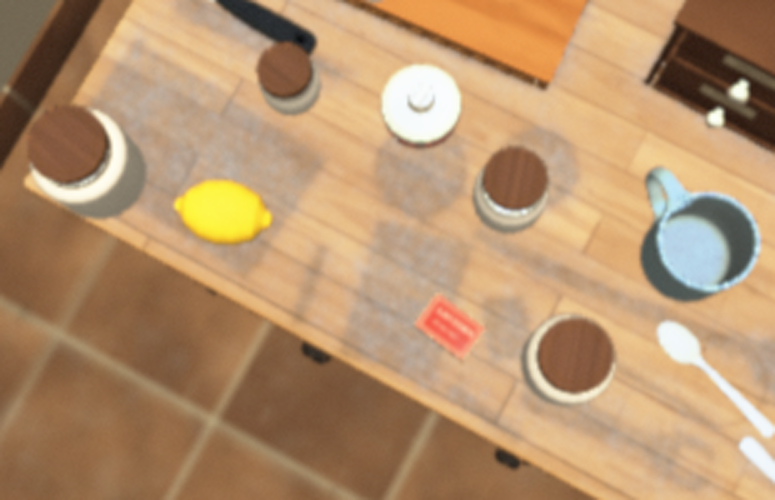

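View pics/s2.png

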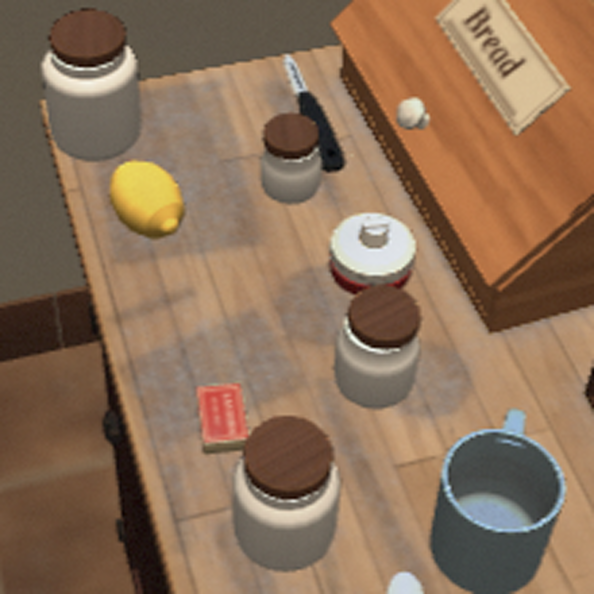

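Both views show all four jars lidded and nothing else moved. The small lid in the scene view (384,317) may look slightly tilted, so I'll check its blob numerically against a level lid.

```bash
python3 - <<'E'
from workcell import *
import cv2
from h import *
a=np.radians(np.arange(0,360,5))
L={"large":(539.5,98.8,104,33),"med":(358.4,-302,87,30),"small":(504,-262.3,70,27),"smallest":(609.5,-72.4,54,24)}
for cam in("scene","top"):
    im=vision.grab_frame(cam);i=vision.camera_info(cam);h=cv2.cvtColor(im,cv2.COLOR_RGB2HSV)
    m=((im.mean(2)<105)&(h[...,0]<20)&(h[...,1]>75)).astype('uint8')
    for n,(x,y,z,r) in L.items():
        P=np.array([proj(i,[x+r*np.cos(t),y+r*np.sin(t),z+k]) for k in(0,14) for t in a]).astype(np.float32)
        hu=cv2.convexHull(P);E=cv2.fitEllipse(hu)
        x0,y0=P.min(0).astype(int)-8;x1,y1=P.max(0).astype(int)+8
        x0,y0=max(x0,0),max(y0,0)
        c,_=cv2.findContours(m[y0:y1,x0:x1],cv2.RETR_EXTERNAL,cv2.CHAIN_APPROX_NONE);c=max(c,key=cv2.contourArea)+[x0,y0]
        F=cv2.fitEllipse(cv2.convexHull(c.astype(np.int32)))
        f=lambda e:[round(float(q),1) for q in(*e[0],*e[1],e[2])]
        print(cam,n,"level",f(E),"seen",f(F))
E
```

```text
scene large level [221.5, 133.3, 23.3, 30.3, 86.4] seen [222.2, 133.5, 21.4, 28.9, 87.5]
scene med level [294.4, 287.5, 32.8, 34.4, 95.8] seen [292.1, 288.3, 29.9, 45.0, 97.5]
scene small level [329.3, 236.2, 25.6, 28.3, 98.5] seen [328.5, 228.1, 30.2, 44.9, 153.0]
scene smallest level [295.6, 169.9, 19.1, 22.2, 91.8] seen [297.2, 169.8, 17.1, 21.0, 88.1]
top large level [157.8, 178.6, 32.9, 33.9, 100.1] seen [147.9, 173.2, 36.5, 50.0, 114.1]
top med level [359.7, 262.9, 31.0, 31.5, 98.8] seen [359.5, 262.1, 27.5, 28.9, 68.6]
top small level [335.2, 193.3, 26.6, 27.1, 29.1] seen [335.4, 191.2, 23.1, 24.7, 90.3]
top smallest level [243.9, 149.9, 22.7, 23.5, 157.4] seen [244.7, 146.7, 21.0, 25.8, 39.3]
```

```bash
python3 - <<'E'
from workcell import *
import cv2
from h import *
a=np.radians(np.arange(0,360,5));im=vision.grab_frame("scene");i=vision.camera_info("scene");h=cv2.cvtColor(im,cv2.COLOR_RGB2HSV)
f=lambda e:[round(float(q),1) for q in(*e[0],*e[1],e[2])]
print("red-edge",h[224,330],"lid",h[236,332])
for n,(x,y,z,r) in {"med":(358.4,-302,87,30),"small":(504,-262.3,70,27)}.items():
    P=np.array([proj(i,[x+r*np.cos(t),y+r*np.sin(t),z+k]) for k in(0,14) for t in a]).astype(np.float32);hu=cv2.convexHull(P)
    m=((im.mean(2)<112)&(h[...,0]>4)&(h[...,0]<20)&(h[...,1]>75)).astype('uint8')
    k=np.zeros_like(m);cv2.fillConvexPoly(k,hu.astype(np.int32),1);k=cv2.dilate(k,np.ones((7,7)))
    m=cv2.morphologyEx(m&k,cv2.MORPH_OPEN,np.ones((3,3)))
    c=max(cv2.findContours(m,cv2.RETR_EXTERNAL,cv2.CHAIN_APPROX_NONE)[0],key=cv2.contourArea)
    print(n,f(cv2.fitEllipse(hu)),f(cv2.fitEllipse(cv2.convexHull(c))),cv2.boundingRect(hu),cv2.boundingRect(c))
    x0,y0,w,hh=cv2.boundingRect(hu)
    for v in range(y0-4,y0+hh+4,1):print(v,''.join('.#'[q] for q in m[v,x0-4:x0+w+4]))
E
```

```text
red-edge [ 18  50 113] lid [ 10 126 105]
med [294.4, 287.5, 32.8, 34.4, 95.8] [295.5, 288.7, 30.0, 36.3, 96.0] (277, 271, 35, 33) (277, 274, 37, 31)
267 ...........................................
268 ...........................................
269 ...........................................
270 ...........................................
271 ...........................................
272 ...........................................
273 ...........................................
274 ..................#########................
275 ................###############............
276 ..............###################..........
277 .............#####################.........
278 ...........########################........
279 ...........##########################......
280 ..........###########################......
281 .........##############################....
282 ........###############################....
283 .....##################################....
284 ....####################################...
285 ....####################################...
286 ....###############################
[... 1855 characters left out ...]
##########################..
237 ........###########################..
238 ........###########################..
239 .........##########################..
240 .........##########################..
241 .........##########################..
242 .........#########################...
243 ..........########################...
244 ...........######################....
245 ............####################.....
246 .............##################......
247 ...............###############.......
248 .................###########.........
249 .....................................
250 .....................................
251 .....................................
252 .....................................
```

Both blobs match a level, fully seated lid in angle and extent. The offset of about 2 px is the scene camera's known bias. Handing in.

```bash
python3 -c "
from workcell import job_done
print(job_done())"
```

```text
the job is handed in; nothing more can be done
None
```

All four jars are closed, each with its own lid; the final camera views show the lids seated level and the mug and timer undisturbed. The job was handed in at about 26 s, and no verdict was returned.

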